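# Lock a connector into the holding jig

## Task

Clamp the blue connector strip in the holding jig: pinch the slide's handle so that its spring lock tab is pressed in, keep it pressed while you run the slide fully home, so that its nose pushes the strip under the bridge and up to the end stop, then let go so that the lock springs back out.

Things in the scene. Friction and masses are not known exactly. Their poses are not given: they have to be found in the camera images.
- jig: Holding jig: grey plate 96 x 330 x 12 mm on four 14 mm rubber feet, fixed. Origin: on the bench under its centre (all heights z above the bench); y: its long axis, the slide runs to +y. Steel rails at x = -39 and +39 mm (tops z = 40 mm) on its -y half. A channel 14 mm wide runs along x = 0 from y = -61 to 150 mm: floor z = 26, wall tops 34 mm.
- bridge (a point): Middle of the dark bridge over the channel, on its top at z = 48 mm (screw heads 51 mm), 125 mm to +y of the jig's origin. The bridge is 62 mm along x and 26 mm along y, its underside at z = 40 mm. Axes as the jig's.
- stop (a point): Middle of the end stop's face that closes the channel at its +y end, 150 mm from the jig's origin, at z = 31 mm; the strip's end must come up to it. Axes as the jig's.
- slide (a joint): Travel of the black slide along the jig's +y, in m: 0 = fully back, 0.1 = fully home (a fixed limit); starts between 0 and 0.035. About 1 to 2 N moves it while the tab is pressed; otherwise a tooth between the pins of a rack (every 9 mm, 3 mm play) locks it. At home its nose is 95 mm before the end stop: 1 mm more than the strip's length.
- tab (a joint): Spring lock tab of the slide, in m: 0 = out (locked), growing as it is pressed toward the jig's +x, 0.006 = fully in. It frees the slide from about 0.003. Needs 6 N to start and 10 N fully in; springs out by itself when let go.
- slide_grip (a point): Where to pinch the slide's handle, z = 80 mm; travels with the slide, axes as the jig's, mid-grip with the tab in. Upright black block, 36 mm along y; before its -x face, across a gap, the tab: a ribbed steel plate 28 mm along y. Both reach from z = 45 to 98 mm; together 40 mm across x, 34 with the tab in. Squeeze from -x and +x; keep fingertips above z = 52 mm.
- idc_header: Blue connector strip, 10 x 94 x 9 mm, about 22 g, lying loose in the jig's channel, its length along the jig's y, ahead of the slide's nose and short of the bridge. Origin: centre of its underside; y is its long axis. Clamped, its origin is 100 to 103 mm to +y of the jig's origin.
There are look-alikes about, which are no part of the job. There is more than one size of the idc_header; the job needs the larger.

How it is judged:
On the way, in this order (a step that is already met when the one before it is completed fails the run):
1. the tab is pressed in while the slide is still back (value of joint tab above 0.0025 m and value of joint slide below 0.06 m), for 0.1 s.
2. the slide comes home with the tab pressed (value of joint tab above 0.0025 m and value of joint slide above 0.096 m), for 0.05 s.
At the end, for the whole second after the job is handed in: The slide is within 4 mm of fully home, its tab has sprung back out (within 1.5 mm) and the strip lies at rest flat in the channel under the bridge, its end within 7 mm of the end stop (value of joint slide above 0.096 m and value of joint tab below 0.0015 m and y of idc_header in the frame of jig between 0.096 and 0.107 m and x of idc_header in the frame of jig between -0.006 and 0.006 m and z of idc_header in the frame of jig below 0.03 m and angle between the y axis of idc_header and the y axis of jig, either way round below 0.1 rad and linear speed of idc_header below 0.02 m/s); the robot touches nothing.
It also fails if it takes over 32 s, if anything falls off the work surface, if the arm or the gripper's body presses on something with over 40 N, if the wrist force passes 120 N, or if a joint passes its speed limit or range.

## Robot

A 7-joint arm with a two-finger parallel gripper is mounted at the origin on a cart in front of the work surface, level with it; the furniture and walls round the work are solid. World frame = base frame: x ahead of the robot, y to its left, z up, the work surface at z = 0. Lengths are in m, angles in rad, forces in N, time in s.
With the tool pointing down it reaches from about 0.4 to 0.85 m from the base axis. Payload 10.4 kg.
Tool frame: the origin (TCP) lies at the very end of the fingers, on their centre line; the grasp point (between the pads) lies 19 mm behind it; z points along the fingers, y is the line along which they close (so a half turn about z gives the same grasp; the last joint's range is limited). The gripper opens to 87 mm and grips with 3 to 60 N. Pads are 19 mm wide; open, the fingers measure 117 mm over their backs; the gripper's body (75 mm by 190 mm) begins 51 mm behind the grasp point.
Start: joints at [1.188, 0.332, -0.065, 1.46, 0.022, 1.35, -0.088], TCP at [0.22, -0.585, 0.223] pointing down, gripper open.
Joint ranges: [-2.6, 2.6], [-0.5, 2.12], [-1.47, 1.34], [0.16, 2.42], [-1.27, 4.41], [0.06, 2.06], [-2.6, 2.6]. Speed limits (rad/s): [2.22, 2.22, 2.79, 2.79, 3.14, 3.14, 3.14].

## Interface

Orientations are given as a unit quaternion [x, y, z, w].
In Python, from bench import r gives the robot as it stands.
- The arm moves only by the shell command python3 -m crank 'ROWS' [FORCE]. ROWS is JSON, a list that holds one entry, the list of rows, each a list of 5 numbers: the shift along the tool's x, y, z in mm, then the turn about the tool's z in degrees, then the opening, from -1 (shut) to 1 (fully open). A call has 1 to 20 rows; each row is the pose to reach, as a shift and turn from the pose commanded when the call began, along the tool's axes at that moment; what a row does not reach only later rows make up. A row lasts 1/10 s, in which the tool goes at most 50 mm and 8.59 degrees, less where a joint would pass 70% of its speed; a pose out of reach is approached as far as the arm can. A call with a gripper value outside its range is refused whole. The fingers move at their own pace and stop on an object; FORCE is the grip in N (left out, the last holds). Time passes only in rows, so rows that repeat a pose let the fingers close. It gives the time, the measured TCP pose, the force, the opening and the grip force at its end, in the units of the state.
- r.read_state(): the state, without advancing time (a new reading comes with each control period).
- r.camera(name): name is "scene" or "top"; returns a dict with "image" (384x512x3 uint8, red, green, blue), "vfov" (degrees; the focal length in pixels is half the picture's height over the tangent of half this angle, whatever the lens; pixels are square), "cx", "cy" (the principal point, pixels), "eye" and "attitude" of the camera in the world. Camera axes: x right, y down, z forward; pixel columns grow to the right and rows downward; lengths in m; the calibration is good to about 2 mm. A picture is of the moment at which its call begins. There is no depth.
- r.close_job(): hands the job in; it is judged then, once.
The state is a dict: "time": time; "joint_positions": joint angles; "joint_vel": joint speeds; "joint_torque": joint torques, N m; "ee_pos": TCP position; "eef_rot": TCP orientation; "ft_force": force on the tool from outside, world axes, zero at the start; "torque": the same for the moment, N m; "width": finger opening in m; "grip_force": force on a finger pad.
Only numpy, scipy, OpenCV 4.12 (cv2) and the standard library are available. Lean on these libraries where they do the work, as an engineer would, in place of code of your own. Each camera call takes 0.05 s, during which the arm holds its last target. There are 200 camera calls.

## Working session

There is one attempt and no reset: what is moved stays moved. The work goes in short steps, Python scripts to look and compute and a shell command to move; the robot and the scene stay as the last step left them, time stands still between calls to the robot, and variables do not carry over. Pictures are saved under pics/ and viewed, at most 10 in all, crops included, and the job is handed in when it is done.

```bash
mkdir -p pics
cat > h.py <<'E'
import numpy as np,cv2,pickle
from scipy.spatial.transform import Rotation as R
def snap(n):
    from bench import r
    c=r.camera(n); return c
E
python3 - <<'E'
from h import *
from bench import r
for n in("scene","top"):
    c=snap(n); pickle.dump(c,open(n+'0.pkl','wb'))
    cv2.imwrite(f'pics/{n}0.png',cv2.resize(c['image'][:,:,::-1],(800,600),interpolation=cv2.INTER_CUBIC))
    print(n,{k:v for k,v in c.items() if k!='image'})
s=r.read_state();print(s)
E
```

```text
scene {'vfov': 45.38928346839168, 'cx': 253.9391963749208, 'cy': 199.12825866636354, 'eye': array([ 0.26674849, -0.57362597,  0.66219606]), 'attitude': array([ 0.89264045, -0.22674759,  0.08515941, -0.38016633])}
top {'vfov': 51.80731461432723, 'cx': 257.99524645265546, 'cy': 190.44700411723773, 'eye': array([ 0.4223119 , -0.0118091 ,  0.92660699]), 'attitude': array([ 0.71145728, -0.70002999,  0.05525137, -0.0270896 ])}
{'time': 0.1, 'joint_positions': array([ 1.1883959 ,  0.33284358, -0.0647021 ,  1.46085337,  0.0216318 ,
        1.34988553, -0.08851096]), 'joint_vel': array([ 4.24930583e-05, -1.33106632e-03, -2.57915982e-04, -1.72154600e-03,
        3.80357512e-04, -5.55070812e-04,  2.17058728e-03]), 'joint_torque': array([ 1.91806714e-03, -6.24543357e+01,  2.47394125e-02, -3.90720606e+01,
       -6.15151925e-02,  3.66577122e-02,  3.28258227e-05]), 'ee_pos': array([ 0.21992267, -0.5846647 ,  0.2218136 ]), 'eef_rot': array([ 9.83859813e-01,  1.78939797e-01, -1.58368863e-04, -6.27002254e-04]), 'ft_force': array([ 0.16189788, -0.00260112, -0.92871619]), 'torque': array([-0.01995116, -0.02008521, -0.01576552]), 'grip_force': 0.0, 'width': 0.08671335910244639}
```

View pics/scene0.png

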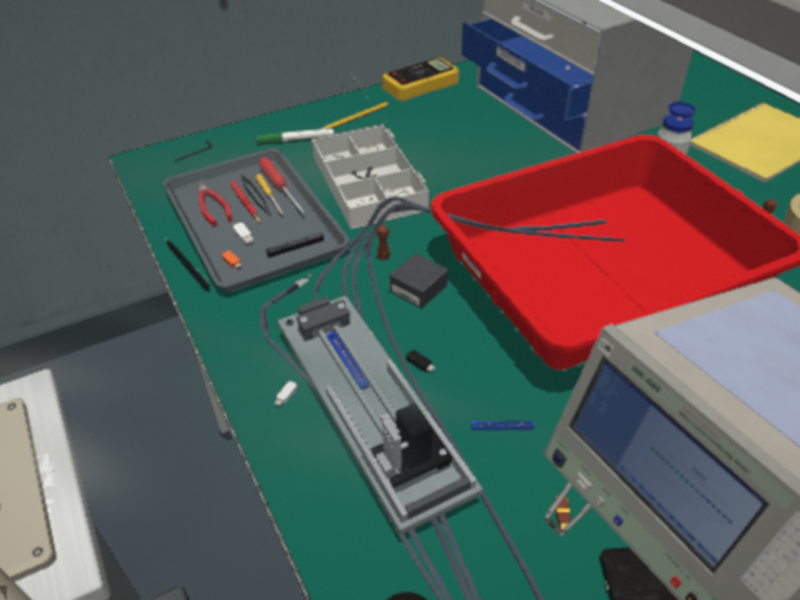

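View pics/top0.png

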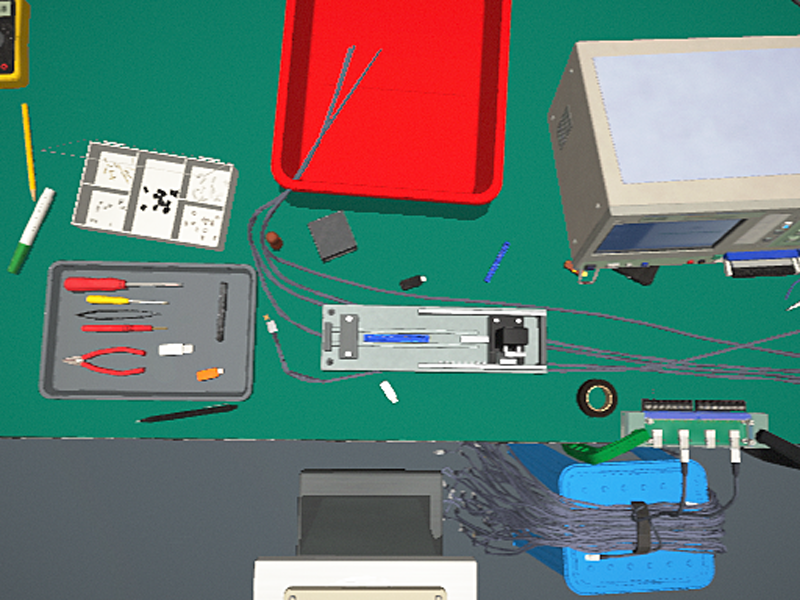

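The top view shows the jig from (322,305) to (547,373), bridge at its left end and slide at (510,335) with the tab toward the robot. The blue strip is already in the channel, columns 365–428, and the short look-alike is at (497,262). Next I'll enlarge the jig.

Run:
```python
from h import *
c=pickle.load(open('top0.pkl','rb'))
im=c['image'][185:250,200:360,::-1]
cv2.imwrite('pics/topz.png',cv2.resize(im,None,fx=5,fy=5,interpolation=cv2.INTER_CUBIC))
c=pickle.load(open('scene0.pkl','rb'))
im=c['image'][185:345,170:320,::-1]
cv2.imwrite('pics/scz.png',cv2.resize(im,None,fx=3.75,fy=3.75,interpolation=cv2.INTER_CUBIC))
```

```text
(no output)
```

View pics/topz.png

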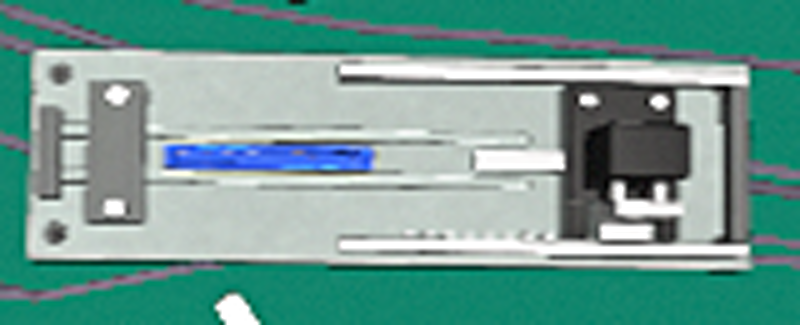

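View pics/scz.png

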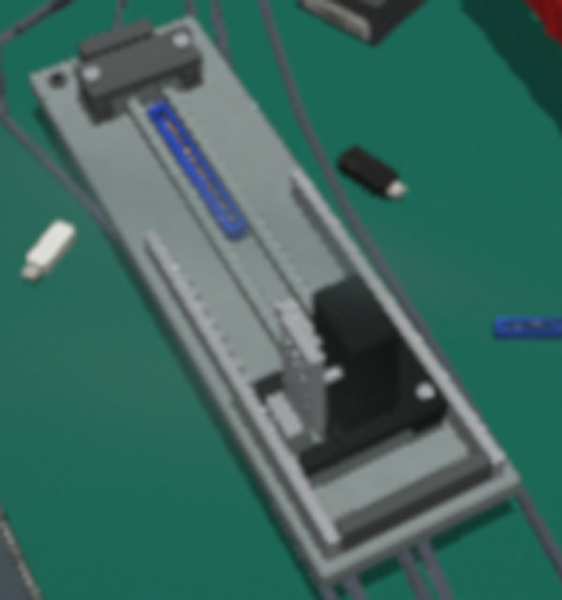

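In the top crop the plate corners are (34,50), (27,260), (748,62), (750,265); the screws are (117,95) and (115,207); the block top is x 612–690, y 122–180; the nose tip is (472,160) and the strip runs 163–374. In the scene crop the corners are (32,77), (192,17), (518,482), (325,572), with the block top around (358,311). I'll fit the pose from these.

```bash
cat > fit.py <<'E'
from h import *
from scipy.optimize import least_squares
C={n:pickle.load(open(n+'0.pkl','rb')) for n in('top','scene')}
def px(n,p):
    if n=='top': return np.array([(p[0]+.5)/5-.5+200,(p[1]+.5)/5-.5+185])
    return np.array([(p[0]+.5)/3.75-.5+170,(p[1]+.5)/3.75-.5+185])
def proj(n,P):
    c=C[n];q=R.from_quat(c['attitude']).inv().apply(np.array(P)-c['eye'])
    f=192/np.tan(np.radians(c['vfov']/2)); return f*q[:2]/q[2]+[c['cx'],c['cy']]
def back(n,p,z):
    c=C[n];f=192/np.tan(np.radians(c['vfov']/2))
    d=R.from_quat(c['attitude']).apply([*((px(n,p)-[c['cx'],c['cy']])/f),1])
    return c['eye']+d*(z-c['eye'][2])/d[2]
o=[('top',(34,50),(48,165,26)),('top',(27,260),(-48,165,26)),('top',(748,62),(48,-165,26)),('top',(750,265),(-48,-165,26)),
('top',(116,151),(0,125,51)),('scene',(32,77),(-48,165,26)),('scene',(192,17),(48,165,26)),('scene',(518,482),(48,-165,26)),('scene',(325,572),(-48,-165,26)),('scene',(136,56),(0,125,51))]
def W(v,P): 
    c,s=np.cos(v[2]),np.sin(v[2]);x,y,z=np.array(P)/1e3
    return [v[0]+c*x-s*y,v[1]+s*x+c*y,z]
def loc(v,w):
    c,s=np.cos(v[2]),np.sin(v[2]);d=w[:2]-v[:2]
    return 1e3*np.array([c*d[0]+s*d[1],-s*d[0]+c*d[1]])
s=least_squares(lambda v:np.concatenate([proj(n,W(v,P))-px(n,p) for n,p,P in o]),[.45,0,0],loss='soft_l1')
v=s.x
if __name__=='__main__':
    print(v,np.degrees(v[2]));print(np.array([proj(n,W(v,P))-px(n,p) for n,p,P in o]).round(1))
    for t,n,p,z in[('block','top',(651,151),.098),('block','scene',(358,311),.098),('blk+x','top',(651,122),.098),('blk-x','top',(651,180),.098),
      ('blk-y','top',(690,151),.098),('blk+y','top',(612,151),.098),('tab','top',(648,208),.098),('tabscene','scene',(300,330),.098),
      ('nose','top',(472,160),.034),('strip','top',(163,158),.035),('strip','top',(374,158),.035),('strip','scene',(158,107),.035),('strip','scene',(235,232),.035)]:
        w=back(n,p,z);print(t,n,w.round(4),loc(v,w).round(1))
E
python3 fit.py
```

```text
[ 0.47014581 -0.09379456  0.00047889] 0.027438500048023565
[[-0.3 -0.8]
 [-0.1 -0.4]
 [ 0.2 -0.6]
 [ 0.4  0.6]
 [-0.1 -0.2]
 [-1.6 -0.3]
 [-0.2 -0.4]
 [ 1.2 -0.6]
 [-0.8  2. ]
 [-0.1  0.3]]
block top [ 0.4706 -0.1967  0.098 ] [   0.5 -102.9]
block scene [ 0.4739 -0.196   0.098 ] [   3.7 -102.2]
blk+x top [ 0.4829 -0.1968  0.098 ] [  12.7 -103. ]
blk-x top [ 0.4584 -0.1966  0.098 ] [ -11.8 -102.8]
blk-y top [ 0.4709 -0.2133  0.098 ] [   0.7 -119.5]
blk+y top [ 0.4704 -0.1801  0.098 ] [  0.2 -86.3]
tab top [ 0.4466 -0.1953  0.098 ] [ -23.6 -101.5]
tabscene scene [ 0.4488 -0.193   0.098 ] [-21.4 -99.2]
nose top [ 0.469  -0.1292  0.034 ] [ -1.2 -35.4]
strip top [0.4676 0.0106 0.035 ] [ -2.5 104.4]
strip top [ 0.4691 -0.0846  0.035 ] [-1.   9.2]
strip scene [0.4707 0.0082 0.035 ] [  0.6 101.9]
strip scene [ 0.4687 -0.085   0.035 ] [-1.5  8.8]
```

```bash
cat >> h.py <<'E'
def shift(target):
    from bench import r
    s=r.read_state();q=R.from_quat(s['eef_rot']);d=q.inv().apply(np.array(target)-s['ee_pos'])*1e3
    y=q.apply([0,1,0]);a=np.degrees(np.arctan2(y[1],y[0]))
    print(s['time'],s['ee_pos'].round(4),'shift',d.round(1),'turn for tool y->+x',round(a,2),'ft',s['ft_force'].round(1),'w',s['width'],s['grip_force'],'q',s['joint_positions'].round(2))
E
python3 -c "
from h import *;shift([.4665,-.196,.2])
from fit import *
for p in [(585,270),(600,215),(550,105)]:
  for z in(0,.2):
    C['top'];c=C['top'];f=192/np.tan(np.radians(c['vfov']/2));u=np.array(p)/1.5625
    d=R.from_quat(c['attitude']).apply([*((u-[c['cx'],c['cy']])/f),1]);print(p,z,(c['eye']+d*(z-c['eye'][2])/d[2]).round(3))
"
```

```text
0.1 [ 0.2199 -0.5847  0.2218] shift [ 367.6 -276.9   22.1] turn for tool y->+x -69.38 ft [ 0.2 -0.  -0.9] w 0.08671335910244639 0.0 q [ 1.19  0.33 -0.06  1.46  0.02  1.35 -0.09]
(585, 270) 0 [ 0.579 -0.327 -0.   ]
(585, 270) 0.2 [ 0.545 -0.259  0.2  ]
(600, 215) 0 [ 0.666 -0.353  0.   ]
(600, 215) 0.2 [ 0.614 -0.279  0.2  ]
(550, 105) 0 [ 0.843 -0.277  0.   ]
(550, 105) 0.2 [ 0.752 -0.22   0.2  ]
```

```bash
python3 -m crank '[[[120,-90,0,-20,1],[240,-180,0,-45,1],[368,-277,0,-69.4,1],[368,-277,0,-69.4,1],[368,-277,0,-69.4,1],[368,-277,0,-69.4,1],[368,-277,0,-69.4,1],[368,-277,0,-69.4,1],[368,-277,0,-69.4,1],[368,-277,0,-69.4,1],[368,-277,22,-69.4,1],[368,-277,22,-69.4,1],[368,-277,22,-69.4,1],[368,-277,22,-69.4,1],[368,-277,22,-69.4,1],[368,-277,22,-69.4,1]]]' 20; python3 -c "
from h import *;shift([.4665,-.196,.061])
c=snap('scene');cv2.imwrite('pics/s2.png',cv2.resize(c['image'][:,:,::-1],(800,600)))"
```

```text
time: 1.7
ee_pos: [0.4671, -0.1966, 0.2011]
eef_rot: [0.707, 0.707, 0.0, 0.0]
ft_force: [-0.6, 0.5, -0.1]
width: 0.0871
grip_force: 0.0
1.7 [ 0.4671 -0.1966  0.2011] shift [  0.6  -0.7 140.1] turn for tool y->+x -0.02 ft [-0.6  0.5 -0.1] w 0.08711553528927489 0.0 q [ 0.79  0.12 -0.51  1.78  0.06  1.26  0.26]
```

View pics/s2.png

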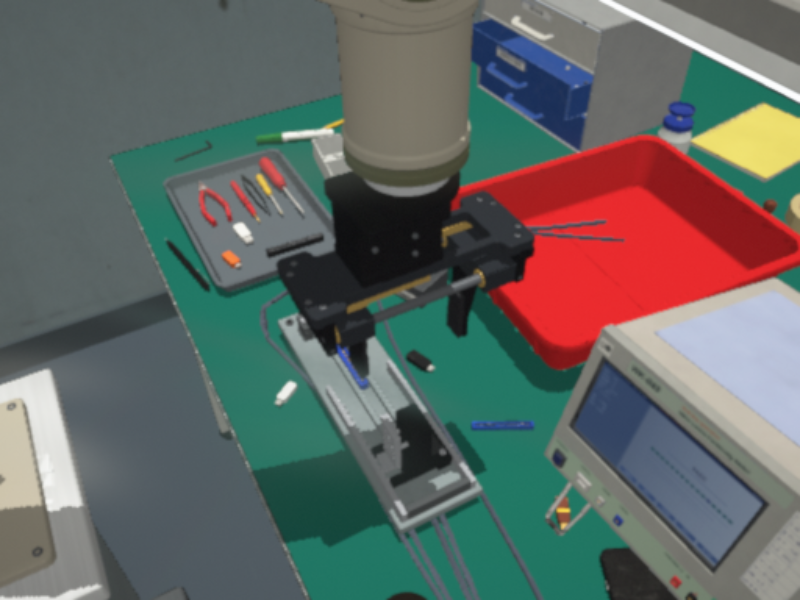

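The gripper is above the handle, fingers at about (350,375) and (458,330) straddling it, jaws across the jig's x. I'll descend.

```bash
python3 -m crank '[[[1,-1,40,0,1],[1,-1,80,0,1],[1,-1,110,0,1],[1,-1,140,0,1],[1,-1,140,0,1],[1,-1,140,0,1],[1,-1,140,0,1]]]'; python3 -c "
from h import *;shift([.4665,-.196,.061])
c=snap('scene');cv2.imwrite('pics/s3.png',cv2.resize(c['image'][180:345,170:330,::-1],None,fx=3.6,fy=3.6,interpolation=cv2.INTER_CUBIC))"
```

```text
time: 2.45
ee_pos: [0.4672, -0.1956, 0.0624]
eef_rot: [0.707, 0.707, 0.0, 0.001]
ft_force: [-0.7, -0.5, 1.0]
width: 0.0872
grip_force: 0.0
2.45 [ 0.4672 -0.1956  0.0624] shift [-0.4 -0.7  1.4] turn for tool y->+x 0.01 ft [-0.7 -0.5  1. ] w 0.0871686202077036 0.0 q [ 0.75  0.27 -0.5   1.93  0.16  0.98  0.18]
```

View pics/s3.png

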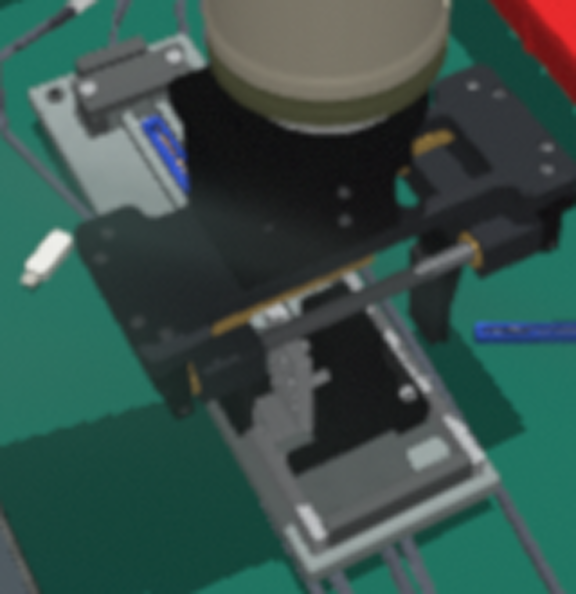

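The jaws straddle the handle: left finger at (250,400) outside the tab (290,390), right finger at (430,310) beyond the block. I'll close.

```bash
python3 -m crank '[[[0,0,0,0,-1],[0,0,0,0,-1],[0,0,0,0,-1],[0,0,0,0,-1],[0,0,0,0,-1],[0,0,0,0,-1],[0,0,0,0,-1],[0,0,0,0,-1]]]' 20; python3 -c "
from h import *;shift([.4665,-.196,.061])"
```

```text
time: 3.3
ee_pos: [0.4662, -0.1952, 0.0604]
eef_rot: [0.707, 0.707, 0.0, 0.0]
ft_force: [-2.6, 0.5, 2.7]
width: 0.0336
grip_force: 20.0
3.3 [ 0.4662 -0.1952  0.0604] shift [-0.8  0.3 -0.6] turn for tool y->+x 0.01 ft [-2.6  0.5  2.7] w 0.03357516750974028 20.000672831665725 q [ 0.75  0.27 -0.5   1.93  0.16  0.97  0.18]
```

Opening is 34 mm, so the tab is fully in. Now I'll slide it home.

```bash
python3 -m crank '[[[4,0,0,0,-1],[10,0,0,0,-1],[18,0,0,0,-1],[26,0,0,0,-1],[34,0,0,0,-1],[42,0,0,0,-1],[50,0,0,0,-1],[58,0,0,0,-1],[66,0,0,0,-1],[72,0,0,0,-1],[77,0,0,0,-1],[81,0,0,0,-1],[84,0,0,0,-1],[86,0,0,0,-1],[87,0,0,0,-1],[87,0,0,0,-1]]]'; python3 -c "
from h import *;shift([.4665,-.196,.061])"
```

```text
time: 4.9
ee_pos: [0.4663, -0.1071, 0.0604]
eef_rot: [0.707, 0.708, 0.0, 0.0]
ft_force: [5.3, -0.1, -8.6]
width: 0.0335
grip_force: 20.0
4.9 [ 0.4663 -0.1071  0.0604] shift [-88.9   0.1  -0.6] turn for tool y->+x 0.07 ft [ 5.3 -0.1 -8.6] w 0.0335439519001127 20.000814471859485 q [ 0.65  0.22 -0.56  1.99  0.15  0.96  0.02]
```

Moved 88 mm with no end contact yet; I'll go on in small steps until the force rises.

```bash
python3 -m crank '[[[1,0,0,0,-1],[2,0,0,0,-1],[3,0,0,0,-1],[4,0,0,0,-1],[5,0,0,0,-1],[5,0,0,0,-1],[5,0,0,0,-1]]]'; python3 -c "
from h import *;shift([.4665,-.196,.061])
c=snap('top');pickle.dump(c,open('top1.pkl','wb'));c=snap('scene');cv2.imwrite('pics/s4.png',cv2.resize(c['image'][180:345,170:330,::-1],None,fx=3.6,fy=3.6,interpolation=cv2.INTER_CUBIC))"
```

```text
time: 5.6
ee_pos: [0.4663, -0.1028, 0.0604]
eef_rot: [0.707, 0.707, 0.0, 0.0]
ft_force: [6.6, -1.6, -8.7]
width: 0.0335
grip_force: 20.0
5.6 [ 0.4663 -0.1028  0.0604] shift [-93.2   0.2  -0.5] turn for tool y->+x 0.03 ft [ 6.6 -1.6 -8.7] w 0.03349141022832869 20.002939046826214 q [ 0.64  0.22 -0.57  2.    0.15  0.96  0.01]
```

```bash
python3 -m crank '[[[1,0,0,0,-1],[2,0,0,0,-1],[3,0,0,0,-1],[4,0,0,0,-1],[4,0,0,0,-1],[4,0,0,0,-1]]]'; python3 -c "
from h import *;shift([.4665,-.196,.061])"
```

```text
time: 6.3
ee_pos: [0.4663, -0.1024, 0.0605]
eef_rot: [0.708, 0.706, -0.001, 0.002]
ft_force: [8.4, -16.2, -12.8]
width: 0.0334
grip_force: 20.0
6.3 [ 0.4663 -0.1024  0.0605] shift [-93.6   0.4  -0.1] turn for tool y->+x -0.13 ft [  8.4 -16.2 -12.8] w 0.033377359896529867 20.00264930538833 q [ 0.64  0.22 -0.57  2.    0.15  0.96 -0.  ]
```

The slide is at its limit (16 N, no further travel). I'll relax the push, open and lift straight up.

```bash
python3 -m crank '[[[-3,0,0,0,-1],[-3,0,0,0,-1],[-3,0,0,0,1],[-3,0,0,0,1],[-3,0,0,0,1],[-3,0,0,0,1],[-3,0,0,0,1],[-3,0,0,0,1],[-3,0,0,0,1],[-3,0,-30,0,1],[-3,0,-70,0,1],[-3,0,-110,0,1],[-3,0,-150,0,1],[-103,0,-150,0,1],[-203,0,-150,0,1],[-303,0,-150,0,1],[-303,0,-150,0,1],[-303,0,-150,0,1],[-303,0,-150,0,1],[-303,0,-150,0,1]]]'; python3 -c "
from h import *;shift([.4665,-.196,.061])
c=snap('top');pickle.dump(c,open('top0.pkl','wb'));cv2.imwrite('pics/t5.png',cv2.resize(c['image'][175:260,200:360,::-1],None,fx=5,fy=5,interpolation=cv2.INTER_CUBIC))
c=snap('scene');cv2.imwrite('pics/s5.png',cv2.resize(c['image'][:,:,::-1],(800,600),interpolation=cv2.INTER_CUBIC))"
```

```text
time: 8.3
ee_pos: [0.4628, -0.4096, 0.209]
eef_rot: [0.71, 0.704, -0.001, -0.0]
ft_force: [-0.4, 0.4, -0.4]
width: 0.0873
grip_force: 0.0
8.3 [ 0.4628 -0.4096  0.209 ] shift [213.8   2.2 147.7] turn for tool y->+x -0.51 ft [-0.4  0.4 -0.4] w 0.08725250387311038 0.0 q [ 0.92  0.35 -0.35  1.48  0.12  1.33  0.55]
```

View pics/t5.png

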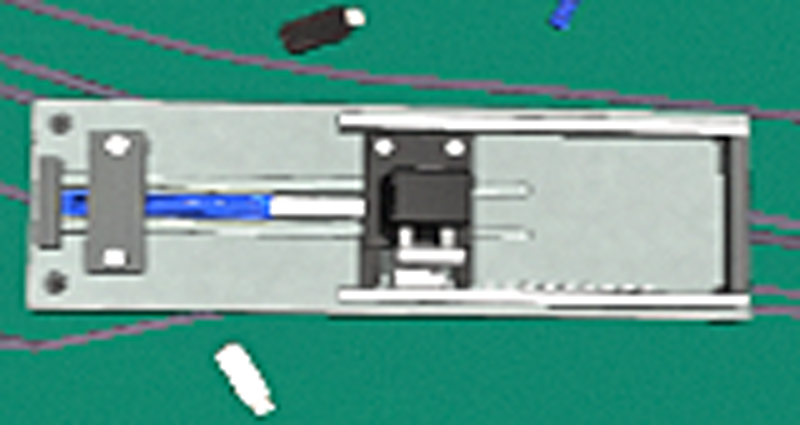

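View pics/s5.png

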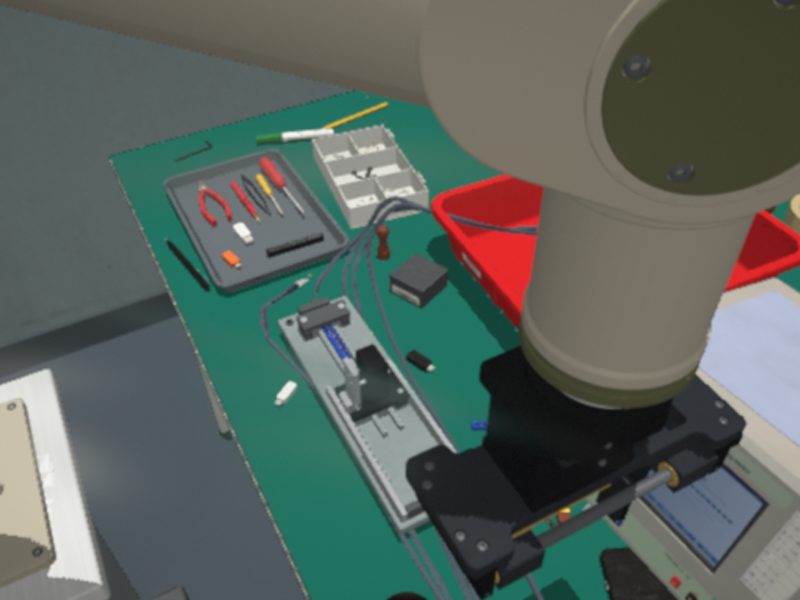

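The strip runs under the bridge to the end stop, from (62,203) to (270,205), with the nose against it. The tab at (432,255) stands clear of the block (sprung out), and the gripper is free.

```bash
python3 -c "
from bench import r;print(r.close_job())"
```

```text
the job is handed in; nothing more can be done
None
```

I ran the slide to its home limit with the tab pressed and then released it; the last pictures show the strip under the bridge at the end stop and the tab sprung back out, and I handed the job in at about 8.4 s (no verdict was shown).

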